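# Set the film winder's speed selector and start it

### The arm

A 6-joint arm with a two-finger parallel gripper is mounted at the origin on the work surface. World frame = base frame: x ahead of the robot, y to its left, z up, the work surface at z = 0. Lengths are in mm, angles in rad, forces in N, time in s.
With the tool pointing down it reaches from about 300 to 775 mm from the base axis. Payload 14.6 kg.
Tool frame: the origin (TCP) lies on the centre line of the jaws, within the pads' length; the fingertips stand 19 mm ahead of it and the grasp point (between the pads) is the TCP (bot.tip_reach is the distance from the TCP to the fingertips, in mm); z points along the fingers, y is the line along which they close (so a half turn about z gives the same grasp; the last joint's range is limited). The gripper opens to 85 mm and grips with 20 to 120 N. Pads are 22 mm wide; open, the fingers measure 114 mm over their backs; the gripper's body (76 mm by 85 mm) begins 54 mm behind the grasp point. The pads swing forward as they close: fully open they stand 13 mm farther back than shut.
Start: joints at [1.27, 0.3, 1.521, -0, 1.321, -0.067], TCP at [127.42, 535.027, 250.281] pointing down, gripper open.
Joint ranges: [-3.03, 3.03], [-0.79, 2.21], [0.23, 2.52], [-1.04, 4.18], [0, 3.07], [-2.55, 2.55]. Speed limits (rad/s): [2.22, 2.22, 2.57, 3.14, 3.14, 3.14].

### API

Orientations are given as a unit quaternion [w, x, y, z].
In Python, from rig import bot gives the robot as it stands. Calls block until the motion is done:
- bot.move_to(position, orientation): joint-space move of the TCP to a pose.
- bot.servo_line(position, attitude=None, speed=150, until_force=None): straight line of the TCP; attitude=None keeps the orientation; speed is the mean speed in mm/s. With until_force (N) it stops when the force on the tool has changed by that much, and returns True; else False.
- bot.move_joints(angles): joint-space move.
- bot.move_gripper(opening, grip_force=None): finger opening in mm; grip_force is the grip in N (None keeps the last); returns when the fingers have stopped.
- bot.dwell(seconds).
- bot.ik(position, orientation): joint angles nearest the present ones, or None.
- bot.read_state(): the state.
- bot.read_camera(name): name is "side" or "top" or "wrist"; returns a dict with "image" (480x640x3 uint8, blue, green, red), "depth" (480x640 float32, mm along the optical axis (not along the pixel's ray), 0 where there is no reading), "fovy" (degrees; the focal length in pixels is half the picture's height over the tangent of half this angle, whatever the lens; pixels are square), "cx", "cy" (the principal point, pixels), "k1" (the pictures are not rectified: a ray, as slopes to the right and down, at radius r is drawn at 1 + k1 r^2 times it, then the intrinsics apply), "eye" and "attitude" of the camera in the world; the wrist camera has in their place "mount" (4x4, takes a point from camera to tool coordinates, whose origin is the TCP and whose axes are the flange's). Camera axes: x right, y down, z forward; pixel columns grow to the right and rows downward; lengths in mm; the calibration is good to about 2 mm. A picture is of the moment at which its call begins: read the wrist's pose just before it.
A pose or a line that the arm cannot do raises bot.MotionError and nothing moves.
- bot.finish_job(): hands the job in; it is judged then, once.
The state is a dict: "clock": time; "joint_positions": joint angles; "qvel": joint speeds; "effort": joint torques, N m; "ee_pos": TCP position; "tool_rot": TCP orientation; "ft_force": force on the tool from outside, world axes, zero at the start; "moment": the same for the moment, N m; "grip_width": finger opening in mm; "grip_force": force on a finger pad.
Only numpy, scipy, OpenCV 4.12 (cv2) and the standard library are available. Lean on these libraries where they do the work, as an engineer would, in place of code of your own. Each camera call takes 0.05 s, during which the arm holds its last target. There are 200 camera calls.

### The job

Get the film winder going at its sixth speed: with a fingertip, push the pointer of the speed selector round click by click to the sixth mark of its scale (the first mark is the anticlockwise end), and only when it stands there press the start button right down and let it come up again. Do not take the selector between the fingers, do not push the emergency stop, and leave the things standing round the console where they are.

Things in the scene. Friction and masses are not known exactly. Their poses are not given: they have to be found in the camera images.
- console: The winder's control console: fixed grey sloping box, 210 mm deep (x), 340 mm wide (y), 60 mm high at the front (-x) edge, 97 mm at the rear: its panel rises 10 degrees towards x. Origin: centre of its underside; x to its rear, y to its left. Panel: speed selector on the left; on the right the start button near the front, the emergency stop near the rear; a 15 mm high pilot lamp rear middle.
- dial (a point): Fixed centre of the scale, on the axis at the panel surface. z: the axis, out of the panel; x: in the panel, up the slope to the rear; y: left. A white disc (156 mm across, 2 mm thick) bears 8 black radial strokes 30 degrees apart from radius 60 mm, growing from 5 to 14 mm long clockwise. Angle from x, anticlockwise positive: first mark +105 degrees, second +75, ... sixth -45, eighth -105.
- selector (a joint): Angle of the selector, rad: 0 with its nose at the first mark (end stop), growing clockwise seen from above, 0.5236 per mark, 3.665 at the eighth (end stop). Spring detents at the 8 marks: about 0.12 N m pushes it off a mark; once past half way (15 degrees) it snaps on to the next mark by itself and stays. It starts at one of the first four marks.
- selector_nose (a point): Tip of the selector's nose at its top edge, 52 mm from the axis, 26 mm above the panel; x outward along the nose, z out of the panel. Black one-sided pointer knob: skirt 48 mm across to 7 mm above the panel, hub 36 mm across to 26 mm, nose a bar 6 to 26 mm above the panel with upright sides, 16 mm wide at the hub, 10 mm at radius 46, 4 mm at the tip; white line on top.
- start (a joint): Travel of the start button in m: 0 up, 0.006 fully down. It springs back up when let go; about 2 N starts it and 6 N holds it fully down.
- start_top (a point): Centre of the top face of the start button: a plain grey round cap 28 mm across that stands 10 mm out of a steel collar 44 mm across and 12 mm high, with its top 23 mm above the panel. It goes down along the panel's normal (its own -z).
- estop (a joint): Travel of the emergency stop in m: 0 up, 0.006 down. Leave it up.
- estop_top (a point): Top centre of the emergency stop: a red mushroom head 40 mm across on a yellow collar 52 mm across, its top 36 mm above the panel. Not to be pushed.
- tape_roll: A roll of clear tape lying flat beside the console: 100 mm outside, 74 mm inside diameter, 48 mm high, loose. Origin: centre of its underside. Leave it.
- flask: A steel drinking flask standing beside the console: 66 mm across, 190 mm high, loose. Origin: centre of its underside. Leave it.
- loupe: A folding loupe standing open in front of the console: 34 x 34 mm, 43 mm high, dark steel, loose. Origin: centre of its underside. Leave it.

How it is judged:
By the outcome, as a careful person would: the job done as asked, in the order asked, and still so for the second after the job is handed in, with the robot touching nothing.
It also fails if it takes over 54 s, if anything falls off the work surface, if the arm or the gripper's body presses on something with over 40 N, if the wrist force passes 120 N, or if a joint passes its speed limit or range.

## Working session

There is one attempt and no reset: what is moved stays moved. The work goes in short steps, each a Python script; the robot and the scene stay as the last script left them, time stands still between calls to the robot, and variables do not carry over. Pictures are saved under pics/ and viewed, at most 10 in all, crops included, and the job is handed in when it is done.

```bash
ls; mkdir -p pics; cat > h.py <<'E'
from rig import bot
import numpy as np, cv2
from scipy.spatial.transform import Rotation as R
def rot(q): return R.from_quat(np.roll(q,-1))
def quat(r): return np.roll(r.as_quat(),1)
def cam(name):
    s=bot.read_state(); c=bot.read_camera(name)
    if 'eye' in c:
        a=np.array(c['attitude']); c['R']=a if a.shape==(3,3) else rot(a).as_matrix(); c['t']=np.array(c['eye'])
    else:
        M=np.array(c['mount']); T=rot(s['tool_rot']).as_matrix()
        c['R']=T@M[:3,:3]; c['t']=T@M[:3,3]+np.array(s['ee_pos'])
    c['f']=240/np.tan(np.radians(c['fovy'])/2); return c
def slopes(c,uv):
    K=np.array([[c['f'],0,c['cx']],[0,c['f'],c['cy']],[0,0,1.]])
    return cv2.undistortPoints(np.array(uv,float).reshape(-1,1,2),K,np.array([c['k1'],0,0,0.])).reshape(-1,2)
def rays(c,uv):
    s=slopes(c,uv); return np.c_[s,np.ones(len(s))]@c['R'].T
def cloud(c):
    v,u=np.mgrid[:480,:640]; d=rays(c,np.c_[u.ravel(),v.ravel()])
    return (c['t']+d*c['depth'].reshape(-1,1)).reshape(480,640,3)
def onplane(c,uv,p0,n):
    d=rays(c,uv); return c['t']+d*(((p0-c['t'])@n)/(d@n))[:,None]
E
python3 - <<'E'
from h import *
for n in ('top','side','wrist'):
    c=cam(n); cv2.imwrite(f'pics/{n}0.png',c['image']); print(n,c['t'],c['fovy'],c['k1'],c['R'].round(2).tolist())
    np.savez(f'{n}0.npz',**{k:c[k] for k in('image','depth','R','t','f','cx','cy','k1')})
E
```

```text
pics
top [430.36168639  43.68115929 909.03928607] 51.799413481412884 -0.03575715335736177 [[0.02, -0.99, 0.13], [-1.0, -0.01, 0.03], [-0.03, -0.13, -0.99]]
side [ 531.75263837 -569.03257982  724.39953415] 51.761324631379665 -0.10357039070782748 [[1.0, -0.03, 0.02], [-0.04, -0.73, 0.69], [-0.01, -0.69, -0.73]]
wrist [ 47.05380256 554.43605992 374.13729142] 67.8960475551689 0.01783486270901726 [[0.23, 0.92, 0.31], [0.97, -0.22, -0.07], [-0.0, 0.32, -0.95]]
```

View pics/top0.png

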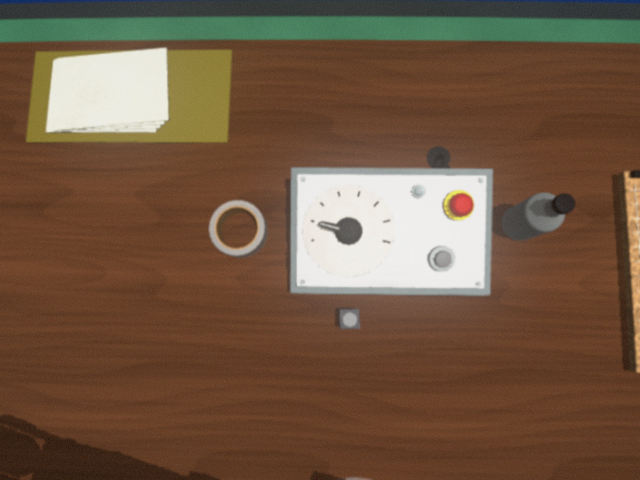

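View pics/side0.png

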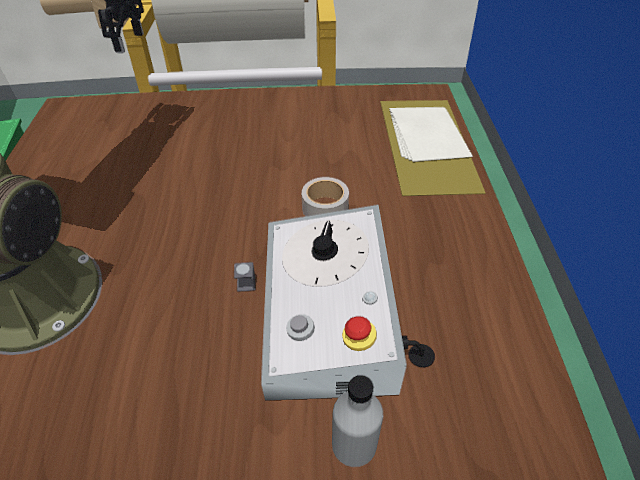

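Top view: selector hub at about (348,231), nose pointing left to (320,225), which looks like the second mark. Start button is at (442,258), e-stop at (460,205), lamp at (418,191), loupe at (349,319). The side view agrees. I'll measure next, using depth heights above the fitted panel plane.

```bash
cat > m.py <<'E'
from h import *
def load(n): return dict(np.load(n+'0.npz'))
px={'top':dict(hub=(348,231),start=(442,258),estop=(460,205),box=(300,178,484,288)),
    'side':dict(hub=(323,247),start=(300,325),estop=(358,330),box=(275,215,385,370))}
for n in px:
    c=load(n); P=cloud(c); x0,y0,x1,y1=px[n]['box']
    g=c['image'].min(2); Q=P[y0:y1,x0:x1][(g[y0:y1,x0:x1]>150)]
    Q=Q[Q[:,2]>30]
    for _ in range(4):
        m=Q.mean(0); nn=np.linalg.svd(Q-m,full_matrices=False)[2][2]; nn*=np.sign(nn[2]); d=(Q-m)@nn; Q=Q[abs(d)<max(2*d.std(),.8)]
    print(n,'plane n',nn.round(4),'slope',np.degrees(np.arccos(nn[2])).round(2),'res',d.std().round(2),'z at mean',m.round(1))
    H=(P-m)@nn
    yy,xx=np.mgrid[:480,:640]
    for k,h,r in(('hub',26,60),('start',23,30),('estop',36,30)):
        u,v=px[n][k]; M=(abs(H-h)<(2.5 if k!='estop' else 4))&(np.hypot(xx-u,yy-v)<r)
        if k=='hub': M&=(c['image'].max(2)<110)
        uv=np.c_[xx[M],yy[M]]; pts=P[M]
        if k=='hub':
            D=cv2.distanceTransform(M.astype(np.uint8),cv2.DIST_L2,5); j=np.unravel_index(D.argmax(),D.shape)
            ctr=P[j]; far=pts[np.argmax(np.linalg.norm(pts-ctr,axis=1))]; e=far-ctr
            print(' hub dt',j[::-1],D.max(),ctr.round(1),'tip',far.round(1),np.linalg.norm(e).round(1),np.degrees(np.arctan2(e[1],e[0])).round(1))
        else:
            p=pts.mean(0); print(' ',k,len(pts),p.round(1),'h',H[M].mean().round(2),'extent',np.ptp(pts,axis=0).round(1), 'circ',cv2.minEnclosingCircle(pts[:,:2].astype(np.float32)))
    # console top outline
    M=(P[...,2]>52)&(abs(H)<4)&(np.hypot(xx-(x0+x1)/2,yy-(y0+y1)/2)<150)
    k=cv2.morphologyEx(M.astype(np.uint8),cv2.MORPH_OPEN,np.ones((3,3)))>0
    print(' panel rect',cv2.minAreaRect(P[k][:,:2].astype(np.float32)),'z',np.percentile(P[k][:,2],[1,99]).round(1))
    # strokes
    M=(abs(H)<5)&(c['image'].max(2)<90); u,v=px[n]['hub']
    M&=(np.hypot(xx-u,yy-v)<60)
    nl,lab,st,ce=cv2.connectedComponentsWithStats(M.astype(np.uint8))
    for i in range(1,nl):
        if 3<=st[i,4]<80:
            q=P[lab==i].mean(0); print('   stroke',st[i,4],ce[i].round(),q.round(1))
E
python3 m.py
```

```text
top plane n [-0.175  -0.0032  0.9846] slope 10.08 res 1.34 z at mean [551.  -51.6  78.7]
 hub dt (np.int64(352), np.int64(235)) 2.1969 [543.8  12.4 103.9] tip [558.   61.9 105. ] 51.5 74.0
  start 175 [ 506.5 -138.9   93.1] h 22.28 extent [26.4 26.4  6.6] circ ((506.82568359375, -138.50942993164062), 13.649012565612793)
  estop 245 [ 593.1 -164.7  120.4] h 34.07 extent [30.3 30.7  8.8] circ ((593.717529296875, -163.9158477783203), 16.023351669311523)
 panel rect ((554.9270629882812, -54.01203918457031), (210.75657653808594, 339.89178466796875), 0.15760307013988495) z [59.1 97.4]
   stroke 3 [337. 234.] [548.8  36.8  82.4]
   stroke 4 [342. 240.] [537.5  27.4  80.3]
side plane n [-0.172  -0.0013  0.9851] slope 9.9 res 1.09 z at mean [555.8 -64.7  78.6]
 hub dt (np.int64(324), np.int64(242)) 2.1969 [552.5  16.9 104.6] tip [563.5  68.7 104.3] 53.0 77.9
  start 161 [ 505.9 -139.    92.2] h 22.07 extent [24.7 25.3  6.8] circ ((506.27410888671875, -137.79248046875), 13.338557243347168)
  estop 282 [ 593.5 -166.   119.9] h 34.32 extent [33.6 28.8  9.7] circ ((593.1106567382812, -165.32350158691406), 17.114126205444336)
 panel rect ((553.8079833984375, -51.735565185546875), (211.47177124023438, 343.6556701660156), 0.4008239507675171) z [58.5 96. ]
   stroke 4 [332. 225.] [568.8  80.2  82.6]
   stroke 3 [348. 228.] [598.   64.7  88.1]
   stroke 5 [359. 238.] [615.2  37.9  89.8]
   stroke 5 [336. 247.] [573.   21.5  86. ]
   stroke 4 [312. 249.] [532.3  24.8  79.1]
   stroke 4 [335. 253.] [571.6   7.8  85.4]
   stroke 5 [361. 252.] [616.   4.  90.]
   stroke 4 [314. 255.] [533.7  11.3  78.8]
   stroke 8 [318. 257.] [541.2   4.8  80.5]
   stroke 24 [327. 257.] [557.3   1.8  83. ]
   stroke 5 [353. 266.] [599.2 -25.   86.9]
   stroke 6 [336. 277.] [570.4 -42.5  81.9]
   stroke 8 [316. 280.] [536.6 -45.1  76.6]
```

```bash
python3 -c "
import cv2,numpy as np
a=cv2.imread('pics/top0.png')[170:300,285:495];cv2.imwrite('pics/topc.png',cv2.resize(a,None,fx=3.8,fy=3.8,interpolation=cv2.INTER_CUBIC))"
```

```text
(no output)
```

View pics/topc.png

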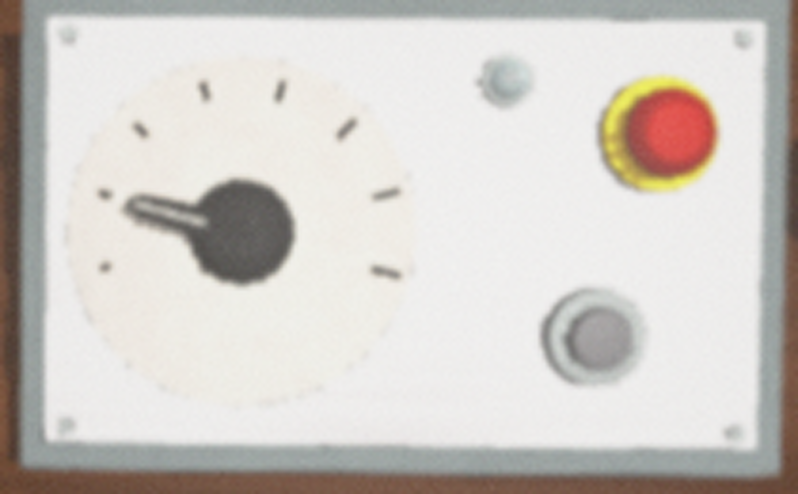

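The crop shows the nose at the second mark: tip at crop (125,205), tip angle about 75°. The strokes are clear, and the console's yaw is about 0. Next I'll check the centre and the flask, then the IK for the whole path.

```bash
cat > p.py <<'E'
from h import *
n=np.array([-np.sin(np.radians(10)),0,np.cos(np.radians(10))]); X=np.array([n[2],0,-n[0]]); Y=np.array([0,1.,0])
C=np.array([553.7,20.0,78.4]); S=np.array([506.4,-138.7,92.7])
def pose(phi,off,r,h):
    "fingertip centre: r along the nose direction phi (deg), off behind it (anticlockwise side), h above panel"
    a=np.radians(phi); er=np.cos(a)*X+np.sin(a)*Y; et=np.sin(a)*X-np.cos(a)*Y
    y=et; z=-n; x=np.cross(y,z)
    return C+r*er-off*et+h*n-z*bot.tip_reach, quat(R.from_matrix(np.c_[x,y,z]))
E
python3 - <<'E'
from p import *
c=dict(np.load('top0.npz'))
cr=lambda l:np.array(l)/3.8+np.array([285,170])-.37
print('hub top',onplane(c,cr([(243,231)]),C+26*n,n).round(1)-26*n)
st=cr([(105,267),(105,193),(140,130),(205,92),(280,91),(346,129),(386,194),(386,271)])
Pp=onplane(c,st,C+2*n,n); d=Pp-C; q=np.c_[d@X,d@Y]; a=np.radians(105-30*np.arange(8)); r=60+np.linspace(5,14,8)/2
e=q-np.c_[np.cos(a),np.sin(a)]*r[:,None]; print('top centre err mean',e.mean(0).round(1),e.std(0).round(1))
for nm,b in(('top',(495,170,600,250)),('side',(325,370,390,470))):
    c=dict(np.load(nm+'0.npz')); P=cloud(c)[b[1]:b[3],b[0]:b[2]].reshape(-1,3); P=P[P[:,2]>110]
    print(nm,'flask',len(P),np.percentile(P,[2,50,98],axis=0).round(0).tolist())
print(bot.tip_reach,bot.read_state()['clock'])
for phi in(75,45,15,-15,-45):
    print(phi,[bot.ik(*pose(phi,32,38,h)) is not None and np.round(bot.ik(*pose(phi,32,38,h)),2).tolist() for h in(12,70)])
E
```

```text
hub top [[555.71485262  18.1         78.79499842]]
top centre err mean [ 1.1 -1.7] [0.4 0.2]
top flask 1569 [[474.0, -318.0, 113.0], [578.0, -288.0, 137.0], [611.0, -68.0, 651.0]]
side flask 2293 [[553.0, -329.0, 112.0], [581.0, -309.0, 136.0], [611.0, -283.0, 190.0]]
19.0 0.15
75 [[0.06, 0.36, 1.83, -0.01, 0.78, 0.33], [0.06, 0.25, 1.81, -0.01, 0.91, 0.33]]
45 [[0.06, 0.4, 1.75, -0.02, 0.82, 0.86], [0.07, 0.3, 1.74, -0.01, 0.93, 0.86]]
15 [[0.04, 0.44, 1.69, -0.01, 0.85, 1.36], [0.05, 0.34, 1.67, -0.01, 0.96, 1.36]]
-15 [[0.01, 0.46, 1.64, -0.0, 0.86, 1.84], [0.01, 0.37, 1.63, -0.0, 0.97, 1.84]]
-45 [[-0.04, 0.47, 1.63, 0.01, 0.87, 2.31], [-0.04, 0.37, 1.62, 0.01, 0.98, 2.31]]
```

Both cameras give the centre within 2 mm, the flask is well clear, and the path is reachable. Now I'll move in and push the first click.

```bash
sed -i 's/^C=np.array(\[[^]]*\])/C=np.array([554.2,19.4,78.5])/' p.py; cat > push.py <<'E'
from p import *
def arc(a,b,off=20,r=38,h=12,speed=40,step=5):
    fm=0
    for phi in np.linspace(a,b,max(2,int(abs(b-a)/step)+1))[1:]:
        bot.servo_line(*pose(phi,off,r,h),speed=speed); fm=max(fm,np.linalg.norm(bot.read_state()['ft_force']))
    print('arc to',b,'max F',round(fm,1),'clock',bot.read_state()['clock'])
def nose(name):
    c=cam('top'); cv2.imwrite(f'pics/{name}.png',c['image']); return c
E
python3 - <<'E'
from push import *
bot.move_gripper(0)
bot.move_to(*pose(75,34,38,80))
print('low contact',bot.servo_line(*pose(75,34,38,12),speed=80,until_force=5),bot.read_state()['ft_force'])
print('side contact',bot.servo_line(*pose(75,20,38,12),speed=40))
arc(75,40)
c=nose('t1'); w=cam('wrist')['image']
a=cv2.resize(c['image'][170:300,285:420],None,fx=3,fy=3,interpolation=cv2.INTER_CUBIC)
cv2.imwrite('pics/m1.png',np.hstack([a,cv2.resize(w,(390,390))]))
E
```

```text
low contact False [-0.46489169 -0.32636613  0.47889493]
side contact False
arc to 40 max F 2.2 clock 6.3667
```

View pics/m1.png

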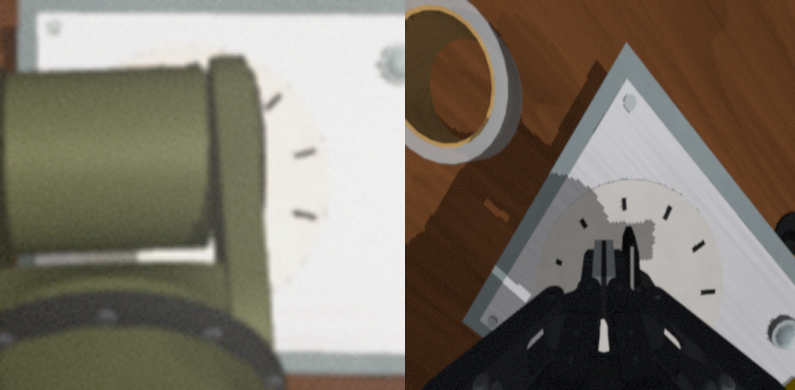

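In the wrist view the nose (630,245) points at the third mark (624,203), with the finger just behind it at (603,265). The first click worked, so I'll carry on to the sixth in one arc and check there.

```bash
python3 - <<'E'
from push import *
arc(40,10);bot.dwell(.2);arc(10,-20);bot.dwell(.2);arc(-20,-38);bot.dwell(.3)
print(bot.read_state()['ft_force'])
w=cam('wrist')['image']; cv2.imwrite('pics/m2.png',w)
E
```

```text
arc to 10 max F 2.9 clock 7.9667
arc to -20 max F 2.8 clock 9.6667
arc to -38 max F 0.7 clock 10.6417
[0.19093045 0.50971355 0.00707988]
```

View pics/m2.png

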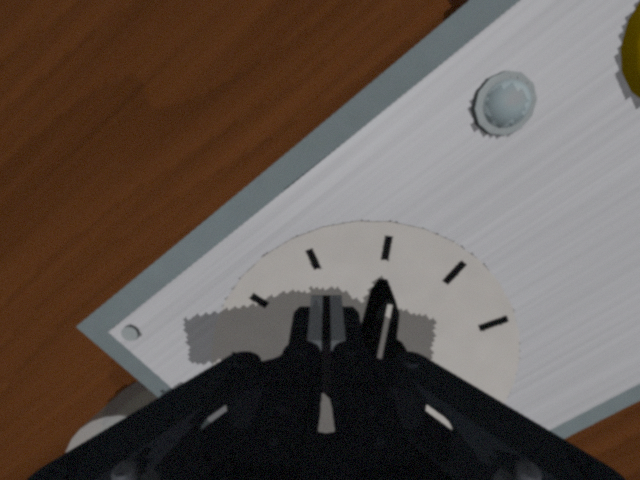

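The nose (382,285) points at the stroke (387,247), with two longer strokes beyond it clockwise at (455,272) and (493,323), so this is the sixth mark. I'll back off, move above the start button and confirm the selector stayed there.

```bash
python3 - <<'E'
from push import *
bot.servo_line(*pose(-38,32,38,12),speed=60)
bot.servo_line(*pose(-38,32,38,80),speed=120)
q=pose(0,0,0,0)[1]
bot.move_to(S+50*n+n*bot.tip_reach,q)
s=cam('side'); w=cam('wrist')['image']
a=cv2.resize(s['image'][200:400,240:440],(480,480),interpolation=cv2.INTER_CUBIC)
cv2.imwrite('pics/m3.png',np.hstack([a,cv2.resize(w[:,100:420],(320,480))]))
print(bot.read_state()['ee_pos'],bot.read_state()['ft_force'])
E
```

```text
[ 494.80850851 -138.11407206  160.52532632] [-0.30064753  0.3068342  -0.96381493]
```

View pics/m3.png

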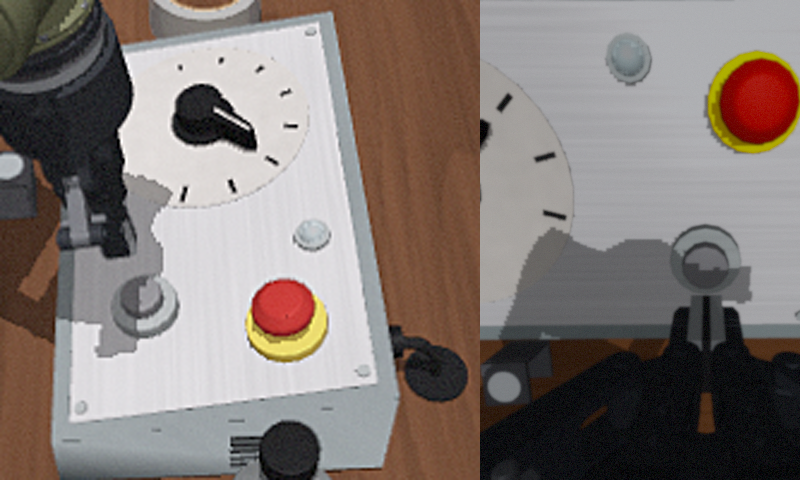

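The side view confirms it: the nose (250,145) points at the stroke (272,160), with the seventh (232,186) and eighth (184,195) beyond. The finger is lined up in y over the button, so I'll press.

```bash
python3 - <<'E'
from push import *
t=bot.tip_reach; f0=np.array(bot.read_state()['ft_force'])
bot.servo_line(S+6*n+n*t,speed=60)
hit=[]
for d in np.arange(4,-10.1,-1):
    bot.servo_line(S+(d+t)*n,speed=20)
    f=(np.array(bot.read_state()['ft_force'])-f0)@n; hit.append((d,round(f,1)))
    if f>14: break
print(hit)
bot.dwell(.2); s=bot.read_state(); print('held',s['ee_pos'],(np.array(s['ft_force'])-f0)@n)
bot.servo_line(S+(60+t)*n,speed=60); bot.dwell(.5)
print(bot.read_state()['clock'],bot.read_state()['ft_force'])
s=cam('side')
cv2.imwrite('pics/m4.png',cv2.resize(s['image'][170:470,220:460],(480,600),interpolation=cv2.INTER_CUBIC))
P=cloud(s);H=(P-C)@n; m=(np.hypot(P[...,0]-S[0],P[...,1]-S[1])<9)&(H>10)&(H<35); print('cap height',np.median(H[m]))
E
```

```text
[(np.float64(4.0), np.float64(0.3)), (np.float64(3.0), np.float64(-0.2)), (np.float64(2.0), np.float64(1.6)), (np.float64(1.0), np.float64(1.0)), (np.float64(0.0), np.float64(3.1)), (np.float64(-1.0), np.float64(4.3)), (np.float64(-2.0), np.float64(5.0)), (np.float64(-3.0), np.float64(4.8)), (np.float64(-4.0), np.float64(5.9)), (np.float64(-5.0), np.float64(5.8)), (np.float64(-6.0), np.float64(12.3)), (np.float64(-7.0), np.float64(26.7))]
held [ 504.30515875 -138.78301128  105.7442767 ] 26.237063190582678
18.9917 [0.59062439 0.1528016  0.39713072]
cap height 21.674590998622907
```

View pics/m4.png

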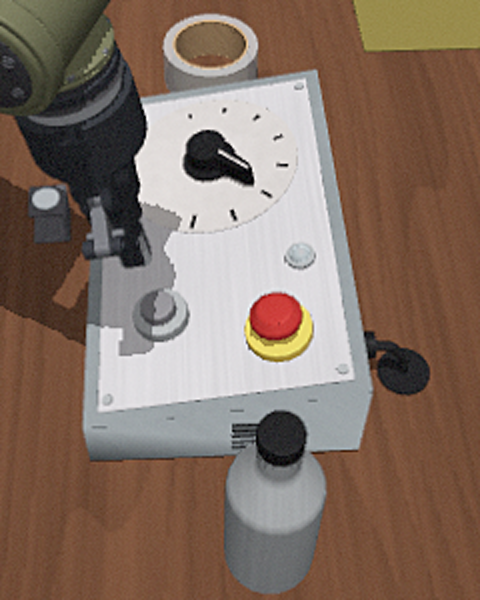

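The button bottomed out: the force ramped to about 6 N, then hit a hard stop at 26 N. It has come back up (160,308), the nose (248,180) is still at the sixth mark (266,194), and nothing else has moved.

```bash
python3 -c "
from rig import bot
print(bot.finish_job())"
```

```text
the job is handed in; nothing more can be done
None
```

The selector was pushed with a closed fingertip from the second to the sixth mark, then the start button was pressed right down and let up. The job was handed in about 19 s into the 54 s allowed, with the emergency stop and everything round the console untouched.

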